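# Heft the dispatcher's three pin tins and hold up the heaviest

### The arm

A 6-joint arm with a two-finger parallel gripper is mounted at the origin on the work surface. World frame = base frame: x ahead of the robot, y to its left, z up, the work surface at z = 0. Lengths are in m, angles in rad, forces in N, time in s.
With the tool pointing down it reaches from about 0.375 to 0.975 m from the base axis. Payload 3.8 kg.
Tool frame: the origin (TCP) lies midway between the tips of the shut fingers; the grasp point (between the pads) lies 19 mm behind it; z points along the fingers, y is the line along which they close (so a half turn about z gives the same grasp; the last joint's range is limited). The gripper opens to 85 mm and grips with 20 to 120 N. Pads are 22 mm wide; open, the fingers measure 114 mm over their backs; the gripper's body (76 mm by 85 mm) begins 54 mm behind the grasp point. The pads swing forward as they close: fully open they stand 13 mm farther back than shut.
Start: joints at [-1.244, 0.264, 1.604, -0, 1.274, -0.037], TCP at [0.24, -0.631, 0.231] pointing down, gripper open.
Joint ranges: [-2.63, 2.63], [-0.94, 2.18], [0.31, 2.57], [-1.31, 4.45], [0, 2.66], [-2.55, 2.55]. Speed limits (rad/s): [2.57, 2.57, 3.14, 3.14, 3.14, 3.14].

### API

Orientations are given as a rotation vector (axis times angle).
In Python, from cell import bot, command_gripper, solver, read_camera, camera_params, close_job gives the robot as it stands. The module is installed in compiled form; this text tells all that it offers. Calls block until the motion is done:
- bot.move_to(position, orientation): joint-space move of the TCP to a pose.
- bot.move_linear(position, rot=None, max_speed=0.15, contact_N=None): straight line of the TCP; rot=None keeps the orientation; max_speed is the mean speed in m/s. With contact_N (N) it stops when the force on the tool has changed by that much, and returns True; else False.
- bot.move_j(angles): joint-space move.
- command_gripper(opening): finger opening in m; the grip force is fixed at half the most; returns when the fingers have stopped.
- bot.pause(seconds).
- solver.solve_ik(position, orientation): joint angles nearest the present ones, or None.
- bot.get_obs(): the state.
- read_camera(name): name is "scene" or "top" or "wrist"; returns the picture (480x640x3 uint8, red, green, blue); there is no depth.
- camera_params(name): a dict with "camera_matrix" (3x3 intrinsics, pixels), "k1" (the pictures are not rectified: a ray, as slopes to the right and down, at radius r is drawn at 1 + k1 r^2 times it, then the intrinsics apply), "extrinsics" (4x4, takes a point from camera to world coordinates); the wrist camera has in their place "mount" (4x4, takes a point from camera to tool coordinates, whose origin is the TCP and whose axes are the flange's). Camera axes: x right, y up, looking along -z (the intrinsics and any distortion apply to the point x, -y, -z); pixel columns grow to the right and rows downward; lengths in m; the calibration is good to about 2 mm. A picture is of the moment at which its call begins: read the wrist's pose just before it. camera_params takes no time and is no camera call.
A pose or a line that the arm cannot do raises bot.IKError and nothing moves.
- close_job(): hands the job in; it is judged then, once.
The state is a dict: "time": time; "q": joint angles; "dq": joint speeds; "joint_torque": joint torques, N m; "position": TCP position; "tool_rot": TCP orientation; "force": force on the tool from outside, world axes, zero at the start; "moment": the same for the moment, N m; "opening": finger opening in m; "grasp_force": force on a finger pad.
Only numpy, scipy, OpenCV 4.12 (cv2) and the standard library are available. Lean on these libraries where they do the work, as an engineer would, in place of code of your own. Each camera call takes 0.05 s, during which the arm holds its last target. There are 200 camera calls.

### The job

Swing the desk lamp's arm round to the robot's left as far as its stop, clear of the three closed tins. Then heft the tins one at a time, the robot's left one first, then the middle, then the right, lifting each a few centimetres straight up off its cork disc and setting it back upright where it stood without dropping it. Finish holding the heaviest still and upright in the gripper, at least 10 cm above the desk, with the other two on their discs, the lamp still aside and nothing else on the desk disturbed.

Things in the scene. Friction and masses are not known exactly. Their poses are not given: they have to be found in the camera images.
- tin_a_mid (a point): centre (half-way up, on the axis) of one of three identical closed plain metal tins, round and upright, 60 mm diameter, 80 mm tall, so its underside lies 40 mm below this point and its top 40 mm above. Their contents cannot be seen. Each weighs between 0.2 and 0.75 kg; the heaviest is at least 150 g heavier than either of the others, and any of the three may be it
- tin_b_mid (a point): centre (half-way up, on the axis) of one of three identical closed plain metal tins, round and upright, 60 mm diameter, 80 mm tall, so its underside lies 40 mm below this point and its top 40 mm above. Their contents cannot be seen. Each weighs between 0.2 and 0.75 kg; the heaviest is at least 150 g heavier than either of the others, and any of the three may be it
- tin_c_mid (a point): centre (half-way up, on the axis) of one of three identical closed plain metal tins, round and upright, 60 mm diameter, 80 mm tall, so its underside lies 40 mm below this point and its top 40 mm above. Their contents cannot be seen. Each weighs between 0.2 and 0.75 kg; the heaviest is at least 150 g heavier than either of the others, and any of the three may be it
- place_left (a point): centre of the left of three cork discs (84 mm across) in a row, 130 mm apart, on the top face of a flat grey strip (110 x 400 mm, 6 mm thick) fixed to the desk; left is the robot's left (+y). One tin stands on each disc, up to 8 mm off its centre, in any order
- place_middle (a point): centre of the middle of three cork discs (84 mm across) in a row, 130 mm apart, on the top face of a flat grey strip (110 x 400 mm, 6 mm thick) fixed to the desk; left is the robot's left (+y). One tin stands on each disc, up to 8 mm off its centre, in any order
- place_right (a point): centre of the right of three cork discs (84 mm across) in a row, 130 mm apart, on the top face of a flat grey strip (110 x 400 mm, 6 mm thick) fixed to the desk; left is the robot's left (+y). One tin stands on each disc, up to 8 mm off its centre, in any order
- lamp_arm (a joint): angle of the desk lamp's horizontal arm about its upright post, rad. It starts between -0.2 and 0.2, reaching over the strip of tins; it grows as the arm swings clockwise seen from above, which carries the lamp head towards the robot and away to the robot's left, up to a stop at 1.35 (the other stop is at -0.3). A stiff hinge (about 0.15 N m, under 1 N at the lamp head): the arm stays where it is left
- lamp_knob (a point): point on the axis of the black upright grip peg on top of the lamp head, 18 mm diameter, standing 48 mm clear above the head; this point lies 15 mm below the peg's top and 33 mm above the top of the head. It moves with the arm, 270 mm from the hinge. The white head below it is 112 mm across and its underside is 165 mm above the desk; the arm is a bar 20 mm wide, its top 221 mm above the desk
- lamp_hinge (a point): point on the upright hinge axis of the lamp arm, 205 mm above the desk, on a post 36 mm across at most, with a fixed foot 150 mm across and 18 mm tall; it does not move, but stands elsewhere each time
- notes: bystander, to be left alone: block of note paper, 76 x 76 x 30 mm; origin at the centre of its underside
- stamp_big: bystander, to be left alone: office stamp, about 42 x 52 x 74 mm tall; origin at the centre of its underside
- stamp_small: bystander, to be left alone: office stamp, about 34 x 43 x 74 mm tall; origin at the centre of its underside
- stapler: bystander, to be left alone: stapler, 145 x 36 x 49 mm tall; origin at the centre of its underside
- eraser: bystander, to be left alone: whiteboard eraser, 50 x 110 x 34 mm tall; origin at the centre of its underside
- tape: bystander, to be left alone: roll of tape lying flat, 84 mm across, 22 mm tall; origin at the centre of its underside
Not all that is in view belongs to the job. Leave any green or turquoise look-alike of the part that bears tin_c_mid alone. Leave any pink look-alike of the part that bears tin_a_mid alone.

How it is judged:
By the outcome, as a careful person would: the job done as asked, in the order asked, and still so for the second after the job is handed in, while the arm keeps its last pose, push and grip.
It also fails if it takes over 72 s, if anything falls off the work surface, if the arm or the gripper's body presses on something with over 40 N, if the wrist force passes 120 N, or if a joint passes its speed limit or range.

## Working session

There is one attempt and no reset: what is moved stays moved. The work goes in short steps, each a Python script; the robot and the scene stay as the last script left them, time stands still between calls to the robot, and variables do not carry over. Pictures are saved under pics/ and viewed, at most 10 in all, crops included, and the job is handed in when it is done.

```bash
mkdir -p pics; cat > h.py <<'E'
import numpy as np, cv2
from cell import *
def save(n,f):
    im=read_camera(n); cv2.imwrite(f,im[:,:,::-1]); return im
def ray(name,uv):
    p=camera_params(name); K=p["camera_matrix"]; T=np.array(p["extrinsics"])
    d=cv2.undistortPoints(np.array([[uv]],float),np.array(K),np.array([p["k1"],0,0,0.]))[0,0]
    return T[:3,3], T[:3,:3]@np.array([d[0],-d[1],-1])
def onz(name,uv,z):
    o,d=ray(name,uv); return o+d*(z-o[2])/d[2]
def tri(a,b):
    (o1,d1),(o2,d2)=a,b
    d1=d1/np.linalg.norm(d1); d2=d2/np.linalg.norm(d2)
    s=np.linalg.lstsq(np.c_[d1,-d2],o2-o1,rcond=None)[0]
    p,q=o1+s[0]*d1,o2+s[1]*d2
    return (p+q)/2, np.linalg.norm(p-q)
E
python3 - <<'E'
from h import *
save("scene","pics/s0.png");save("top","pics/t0.png")
for n in("scene","top","wrist"):print(n,camera_params(n))
o=bot.get_obs();print(o)
E
```

```text
scene {'camera_matrix': array([[534.29992951,   0.        , 308.44936188],
       [  0.        , 534.29992951, 239.45075902],
       [  0.        ,   0.        ,   1.        ]]), 'k1': -0.12079050607466418, 'extrinsics': array([[ 0.72341029, -0.5635616 ,  0.39884316,  1.00888771],
       [ 0.69039102,  0.59561197, -0.41061737, -0.52281334],
       [-0.00614758,  0.57240256,  0.8199497 ,  1.10882317],
       [ 0.        ,  0.        ,  0.        ,  1.        ]])}
top {'camera_matrix': array([[584.56053719,   0.        , 311.21733779],
       [  0.        , 584.56053719, 254.01856626],
       [  0.        ,   0.        ,   1.        ]]), 'k1': -0.067838259306194, 'extrinsics': array([[ 0.00805897,  0.99069681, -0.13584875,  0.38896321],
       [-0.99990368,  0.0095189 ,  0.01010059, -0.05055224],
       [ 0.01129976,  0.13575426,  0.9906781 ,  1.2660328 ],
       [ 0.        ,  0.        ,  0.        ,  1.        ]])}
wrist {'camera_matrix': array([[334.16172691,   0.        , 320.37849812],
       [  0.        , 334.16172691, 236.75357002],
       [  0.        ,   0.        ,   1.    
[... 356 characters left out ...]
0,
         1.00000000e+00]])}
{'time': 0.1, 'q': array([-1.24393403e+00,  2.64675275e-01,  1.60525946e+00,  3.16344264e-05,
        1.27371966e+00, -3.69003872e-02]), 'dq': array([-0.00209528, -0.00189276, -0.00415605, -0.00182759,  0.00097588,
        0.00106448]), 'joint_torque': array([ 3.46551478e-04, -5.16707003e+01, -3.68590736e+01, -1.20449149e-04,
        6.25062399e-03, -6.21787422e-06]), 'position': array([ 0.2399509 , -0.63018696,  0.23007635]), 'tool_rot': array([-3.08776436e+00, -5.67867761e-01,  4.20615487e-04]), 'force': array([ 0.87718239, -0.76691471, -0.16993444]), 'moment': array([-0.00833581, -0.00592958,  0.05628214]), 'grasp_force': 0.0, 'opening': 0.08562042172921251}
```

View pics/t0.png

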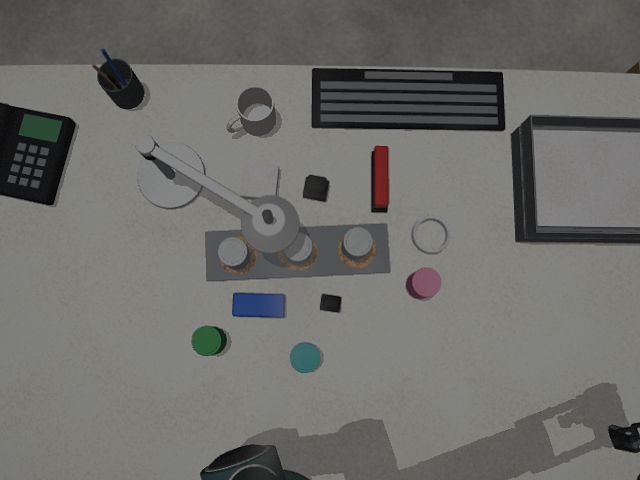

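View pics/s0.png

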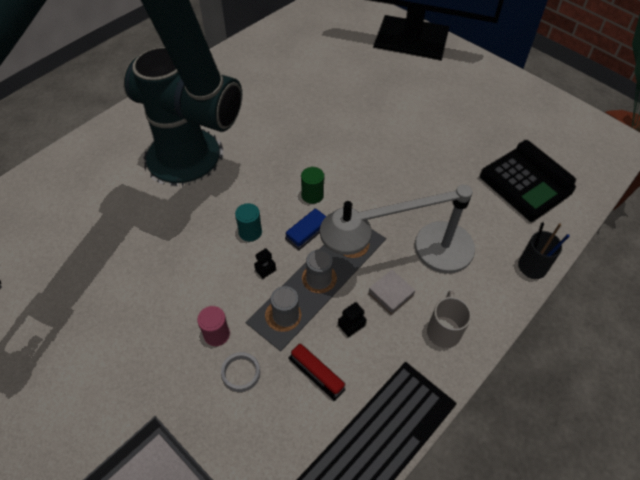

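Top: hinge cap is at about (147,147), the lamp peg at (267,215), and the tin tops at (232,251), (298,248) and (357,240). Scene: peg at (347,210), hinge cap at (463,193), tins visible at (285,300) and (320,268). The pink, green and turquoise tins are look-alikes.

```bash
python3 - <<'E'
from h import *
t=cv2.imread("pics/t0.png");s=cv2.imread("pics/s0.png")
def blob(im,x0,y0,x1,y1,lo,hi):
    g=cv2.cvtColor(im,cv2.COLOR_BGR2GRAY)[y0:y1,x0:x1]
    m=((g>=lo)&(g<=hi)).astype(np.uint8)
    n,l,st,c=cv2.connectedComponentsWithStats(m)
    return [(st[i].tolist(),(c[i]+[x0,y0]).round(1).tolist()) for i in range(1,n) if st[i,4]>15]
print("t knob",blob(t,250,198,290,240,0,45));print("s knob",blob(s,335,195,360,225,0,45))
k,e=tri(ray("top",(267,214)),ray("scene",(347,210)));print("knob",k,e)
h,e=tri(ray("top",(147,146)),ray("scene",(463,192)));print("hinge cap",h,e, np.linalg.norm((k-h)[:2]))
for uv in((232,251),(298,248),(357,240)):print("tin top",onz("top",uv,.088))
gt=cv2.cvtColor(t,cv2.COLOR_BGR2GRAY)
for n,im,b in(("a",t,(190,120,410,330)),("b",s,(230,160,490,360))):
    x0,y0,x1,y1=b; c=im[y0:y1,x0:x1]
    cv2.imwrite(f"pics/c{n}.png",cv2.resize(c,None,fx=1.8,fy=2.2 if 0 else 1.8,interpolation=2))
a=cv2.imread("pics/ca.png");b=cv2.imread("pics/cb.png")
H=max(a.shape[0],b.shape[0]);f=lambda i:cv2.copyMakeBorder(i,0,H-i.shape[0],0,0,0)
o=np.hstack([f(a),f(b)]);print(o.shape);cv2.imwrite("pics/c0.png",cv2.resize(o,None,fx=min(1,800/o.shape[1]),fy=min(1,800/o.shape[1])))
E
```

```text
t knob []
s knob [([8, 6, 9, 20, 145], [346.9, 210.8])]
knob [0.59809944 0.01663159 0.24885071] 0.0036456348324015305
hinge cap [0.73355836 0.24720505 0.21775507] 0.0009542362860673041 0.26741959251623026
tin top [0.5551545  0.09870104 0.088     ]
tin top [ 0.56261652 -0.03554384  0.088     ]
tin top [ 0.58031864 -0.15589688  0.088     ]
(378, 864, 3)
```

View pics/c0.png

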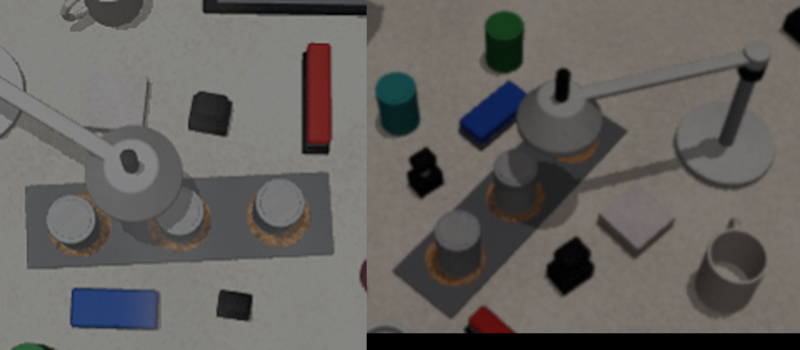

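```bash
cat >> h.py <<'E'
from scipy.spatial.transform import Rotation as Rn
def down(a):  # tool pointing down, finger line y at world angle a
    y=np.array([np.cos(a),np.sin(a),0]);z=np.array([0,0,-1.]);return Rn.from_matrix(np.c_[np.cross(y,z),y,z]).as_rotvec()
E
python3 - <<'E'
from h import *
k,e=tri(ray("top",(268,216.5)),ray("scene",(347,211)));print("knob",k,e)
h,_=tri(ray("top",(147,146)),ray("scene",(463,192)))
h=h[:2];u=k[:2]-h;print(np.linalg.norm(u))
th0=np.arctan2(u[1],u[0])
ang=lambda th,: th+np.pi/2
z=.238
bot.move_to([*k[:2],.36],down(ang(th0)))
print(bot.get_obs()["q"])
bot.move_linear([*k[:2],z],max_speed=.12,contact_N=8)
command_gripper(.04)
o=bot.get_obs();print(o["time"],o["position"],o["force"],o["opening"])
hit=False
for i in range(1,6):
    s=.12*i; th=th0-s
    p=h+.27*np.array([np.cos(th),np.sin(th)])
    hit=bot.move_linear([*p,z],rot=down(ang(th0)-.85*s),max_speed=.15,contact_N=10)
    if hit:break
o=bot.get_obs();print(hit,i,o["time"],o["position"],o["force"],o["q"],th0,h)
save("scene","pics/s1.png")
E
```

```text
knob [0.59602663 0.01662915 0.24305627] 0.00016029597990299669
0.2684775999349202
[-1.52262361e-02  6.32991684e-02  1.60298638e+00 -3.16400081e-04
  1.47575179e+00  5.23921068e-01]
4.425 [0.59603798 0.01663159 0.23808369] [ 0.08116177 -0.07268464  0.0136029 ] 0.039948732518025935
False 5 6.2583 [0.48914646 0.13328374 0.23804481] [-0.89554926  0.8409586  -0.59387804] [ 2.17481067e-01 -6.16848934e-02  1.94809918e+00 -9.05853988e-04
  1.25475376e+00  1.26248863e+00] -2.1086166157585344 [0.73355836 0.24720505]
```

View pics/s1.png

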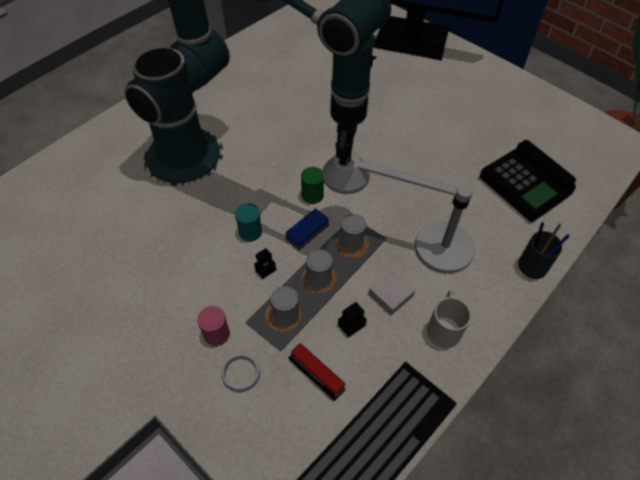

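The lamp is following in the cage and the tins are undisturbed. I'll keep going to the stop.

```bash
python3 - <<'E'
from h import *
th0=-2.1086166;h=np.array([0.73355836,0.24720505]);z=.238
for i in range(6,17):
    s=.12*i; th=th0-s
    p=h+.27*np.array([np.cos(th),np.sin(th)])
    hit=bot.move_linear([*p,z],rot=down(th0+np.pi/2-.85*s),max_speed=.12,contact_N=9)
    if hit:break
o=bot.get_obs();print(hit,i,o["time"],o["position"],o["force"],o["q"])
v=o["position"][:2]-h;print("tool swing",(th0-np.arctan2(v[1],v[0]))%(2*np.pi))
bot.pause(.3);print(bot.get_obs()["force"])
command_gripper(.06)
p=bot.get_obs()["position"];bot.move_linear([p[0],p[1],.36],max_speed=.25)
im=save("top","pics/t1.png");print(bot.get_obs()["time"])
E
```

```text
True 12 9.1417 [0.48505022 0.35218229 0.23707507] [ 0.13631141 -2.26201803  1.71295396] [ 0.58788583  0.12179402  1.76119275 -0.00257733  1.26340169  2.35420186]
tool swing 1.4326676877265516
[-1.12621241 -6.10454343  3.04142196]
10.4667
```

View pics/t1.png

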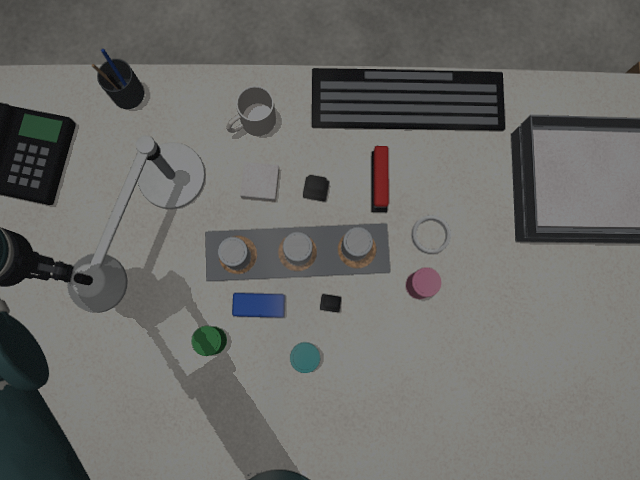

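Lamp is now aside at its stop (head ~(97,283)), with the tins clear at (234,251), (298,248) and (357,241). Next I'll measure the tins.

```bash
python3 - <<'E'
from h import *
bot.move_to([.50,.05,.36],down(np.pi/2)); 
print(bot.get_obs()["q"],bot.get_obs()["time"])
t=cv2.imread("pics/t1.png");g=cv2.GaussianBlur(cv2.cvtColor(t,cv2.COLOR_BGR2GRAY),(3,3),0)
hsv=cv2.cvtColor(t,cv2.COLOR_BGR2HSV)
for x,y in((232,251),(298,248),(357,240)):
    r=g[y-26:y+30,x-28:x+30]
    print(r[26,::4],r[::4,28])
    m=(r>(int(np.median(r[18:34,20:36]))-22)).astype(np.uint8)
    n,l,st,c=cv2.connectedComponentsWithStats(m)
    i=l[26,28];cs,_=cv2.findContours((l==i).astype(np.uint8),0,1)
    q=max(cs,key=cv2.contourArea);e=cv2.fitEllipse(cv2.convexHull(q));uv=np.array(e[0])+[x-28,y-26]
    p=onz("top",uv,.088);print(uv,e[1],"diam mm",np.array(e[1])/584.6*1180,p)
    # cork disc: ring pixels
    mk=((hsv[...,0]<22)&(hsv[...,1]>70)).astype(np.uint8)[y-30:y+35,x-30:x+35]
    pts=cv2.findNonZero(mk)
    if pts is not None:
        cc,rr=cv2.minEnclosingCircle(pts);print(" disc",onz("top",np.array(cc)+[x-30,y-30],.007),rr*2/584.6*1260)
s=np.hstack([cv2.resize(t[200:300,195:400],None,fx=3.5,fy=3.5,interpolation=2)])
cv2.imwrite("pics/c1.png",s);save("wrist","pics/w1.png");print(bot.get_obs()["position"])
E
```

```text
[ 5.03185258e-02 -1.21088212e-01  1.78210992e+00  6.50493156e-05
  1.48065488e+00 -1.52050337e+00] 13.7
[126  86  86  85 122 122 121 122 123 121 113  59  74  92  88] [132 118  85 107 120 121 121 123 123 120 104  76  86  86]
[231.94437981 250.84616089] (27.9671573638916, 29.125316619873047) diam mm [56.45098476 58.7886993 ] [0.55546958 0.09882274 0.088     ]
 disc [0.55888409 0.09705012 0.007     ] 82.63859848351336
[ 91  91  95 102 121 120 120 121 121 122 115  80  84  84  83] [132 116  88 120 121 119 120 120 120 121  72  85  89  91]
[295.29804039 246.4504528 ] (28.20062828063965, 34.04015350341797) diam mm [56.92223977 68.7091706 ] [ 0.56575395 -0.03000437  0.088     ]
 disc [ 0.56665561 -0.03272527  0.007     ] 81.59501006902589
[ 83  83  83  82 116 119 119 120 118 119 114  94  83  82  82] [131 132 133  88 119 118 120 119 119 119 119  62  78  88]
[357.56892967 240.90640831] (28.140485763549805, 29.066749572753906) diam mm [56.80084366 58.67048323] [ 0.57845465 -0.15705609  0.088     ]
 disc [ 0.57438517 -0.16224034  0.007     ] 81.75330617188835
[0.50002706 0.05012424 0.35997962]
```

View pics/w1.png

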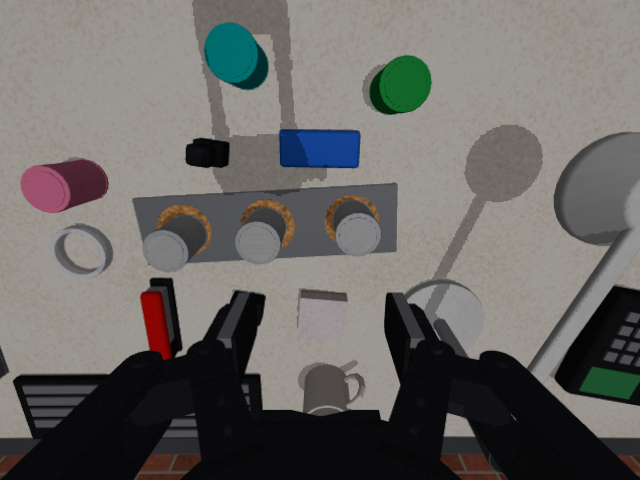

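The wrist view shows the lids at about (358,234) left, (259,242) middle and (167,250) right, all free. I'll cross-check these against the top view.

```bash
cat >> h.py <<'E'
def wray(uv,pos,rv):
    p=camera_params("wrist");M=np.array(p["mount"]);R=Rn.from_rotvec(rv).as_matrix()
    d=cv2.undistortPoints(np.array([[uv]],float),np.array(p["camera_matrix"]),np.array([p["k1"],0,0,0.]))[0,0]
    return pos+R@M[:3,3], R@(M[:3,:3]@np.array([d[0],-d[1],-1]))
def wonz(uv,pos,rv,z):
    o,d=wray(uv,pos,rv);return o+d*(z-o[2])/d[2]
def lid(im,x,y,r=26,tol=9):  # flood fill of the flat lid, ellipse centre
    g=cv2.medianBlur(cv2.cvtColor(im,cv2.COLOR_BGR2GRAY),3);m=np.zeros((482,642),np.uint8)
    m[:]=1;m[y-r:y+r,x-r:x+r]=0
    cv2.floodFill(g,m,(x,y),0,tol,tol,4|cv2.FLOODFILL_MASK_ONLY|cv2.FLOODFILL_FIXED_RANGE|(255<<8))
    k=(m==255).astype(np.uint8)[1:-1,1:-1];k=cv2.morphologyEx(k,cv2.MORPH_OPEN,np.ones((5,5)))
    c=max(cv2.findContours(k,0,1)[0],key=cv2.contourArea);return cv2.fitEllipse(cv2.convexHull(c))
E
python3 - <<'E'
from h import *
w=cv2.imread("pics/w1.png");t=cv2.imread("pics/t1.png");o=bot.get_obs()
for a,b in(((232,251),(357,233)),((300,247),(258,242)),((357,241),(167,250))):
    e=lid(t,*a);f=lid(w,*b)
    print(np.round(e[0],1),np.round(e[1],1),np.round(f[0],1),np.round(f[1],1))
    print(" top",onz("top",e[0],.088),"wrist",wonz(f[0],o["position"],o["tool_rot"],.088),"tri",tri(ray("top",e[0]),wray(f[0],o["position"],o["tool_rot"])))
E
```

```text
[232. 251.] [27.2 28.2] [357.6 234.8] [42.1 44.3]
 top [0.55511049 0.09865858 0.088     ] wrist [0.55468049 0.09882301 0.088     ] tri (array([0.55544814, 0.0990273 , 0.08564215]), np.float64(0.00013925017288197373))
[297.  246.1] [27.6 27.9] [257.8 242.9] [40.7 43.5]
 top [ 0.56657312 -0.03339384  0.088     ] wrist [ 0.56593924 -0.03211314  0.088     ] tri (array([ 0.567429  , -0.03318023,  0.08335792]), np.float64(0.0004243082719399561))
[357.5 241.1] [27.4 27.8] [163.8 251.8] [37.2 47.5]
 top [ 0.57805603 -0.15690471  0.088     ] wrist [ 0.57848904 -0.15738541  0.088     ] tri (array([ 0.57790839, -0.15674988,  0.08932985]), np.float64(0.00014815482410163037))
```

```bash
cat >> h.py <<'E'
Z=.035
def grab(x,y):
    bot.move_to([x,y,.16],down(np.pi/2)); bot.move_linear([x,y,.12],max_speed=.2); command_gripper(.085)
    bot.pause(.3); f0=np.mean([(bot.pause(.03),bot.get_obs()["force"])[1] for _ in range(6)],0)
    bot.move_linear([x,y,Z],max_speed=.12,contact_N=15)
    command_gripper(.05); o=bot.get_obs(); print("grip",o["time"],o["position"],o["opening"],o["grasp_force"],o["force"])
    return f0
def heft(x,y):
    f0=grab(x,y)
    bot.move_linear([x,y,Z+.05],max_speed=.08); bot.pause(.4)
    f=np.mean([(bot.pause(.03),bot.get_obs()["force"])[1] for _ in range(8)],0)
    o=bot.get_obs();print("HEFT kg",-(f-f0)[2]/9.81,f-f0,"open",o["opening"],o["position"])
    return f
def setdown(x,y):
    bot.move_linear([x,y,Z+.008],max_speed=.08); bot.move_linear([x,y,Z],max_speed=.02)
    bot.pause(.2); o=bot.get_obs();print("down",o["position"],o["force"])
    command_gripper(.085); bot.pause(.1); bot.move_linear([x,y,.16],max_speed=.15); print("t",bot.get_obs()["time"])
E
python3 - <<'E'
from h import *
x,y=.555,.0988
heft(x,y);save("scene","pics/s2.png");setdown(x,y);save("scene","pics/s3.png")
a=cv2.imread("pics/s2.png")[150:350,200:400];b=cv2.imread("pics/s3.png")[150:350,200:400]
cv2.imwrite("pics/c2.png",cv2.resize(np.hstack([a,b]),None,fx=2,fy=2,interpolation=2))
E
```

```text
grip 17.05 [0.55629286 0.0991007  0.0364431 ] 0.05880390714407775 65.61288356781006 [0.03898781 0.52168738 5.98736406]
HEFT kg 0.6290123185084915 [ 0.42446794  0.00872987 -6.17061084] open 0.05868390451844027 [0.55501671 0.09881328 0.0849945 ]
down [0.55568348 0.09891322 0.03646152] [-3.7002159  -0.2366215   6.47466682]
t 21.4333
```

View pics/c2.png

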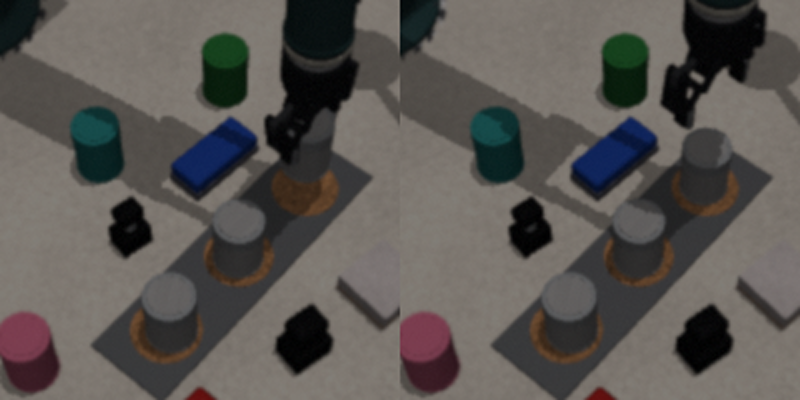

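The left tin weighs about 0.63 kg. The pictures show it lifted off and then back upright on its disc. Next are the middle and right tins.

```bash
python3 - <<'E'
from h import *
for x,y in((.5663,-.0328),(.5782,-.1571)):
    heft(x,y);setdown(x,y)
save("scene","pics/s4.png")
cv2.imwrite("pics/c3.png",cv2.resize(cv2.imread("pics/s4.png")[150:380,200:400],None,fx=2.5,fy=2.5,interpolation=2))
E
```

```text
grip 24.3583 [ 0.56768094 -0.03300247  0.03650138] 0.05872956407247021 64.9782407283783 [-0.18459635 -0.28017924  5.81327963]
HEFT kg 0.34875246442739155 [-0.27035906 -0.08003133 -3.42126168] open 0.05868020253265729 [ 0.56631222 -0.03280381  0.08497823]
down [ 0.56695139 -0.03286404  0.03650503] [-2.12648038 -0.17607825  4.35145318]
t 28.6917
grip 31.5417 [ 0.57949044 -0.15748626  0.03651447] 0.05864609477149713 64.74655866622925 [0.7878432  0.10615519 4.30714138]
HEFT kg 0.22966863781183694 [-0.02904201 -0.15555126 -2.25304934] open 0.05855121936095129 [ 0.57820809 -0.15709954  0.08499665]
down [ 0.57882001 -0.15729837  0.03655382] [-2.50420344  1.34590581  5.44777294]
t 35.875
```

View pics/c3.png

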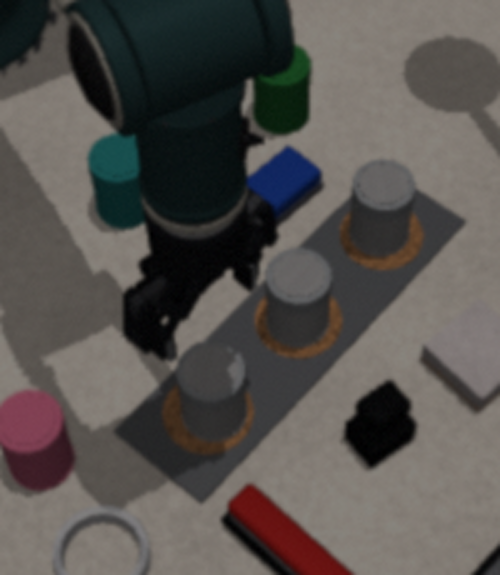

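The three weights are about 0.63, 0.35 and 0.23 kg, so the left tin is the heaviest. All three stand upright on their discs. I'll lift the left tin and hold it with its underside about 16 cm up. That keeps it clear of the lamp.

```bash
python3 - <<'E'
from h import *
x,y=.555,.0988
grab(x,y)
bot.move_linear([x,y,Z+.15],max_speed=.1); bot.pause(.8)
o=bot.get_obs();print(o["time"],o["position"],o["opening"],o["grasp_force"],o["force"],abs(o["dq"]).max())
save("scene","pics/s5.png")
E
```

```text
grip 39.2167 [0.55632435 0.09900394 0.03648388] 0.058702601118417075 65.5965006351471 [-0.42315004  0.98589482  4.51329446]
41.6667 [0.554989   0.09882774 0.18502831] 0.058778506930299436 65.6011176109314 [ 0.92920884  1.05077465 -6.6592869 ] 0.001305267014709755
```

View pics/s5.png

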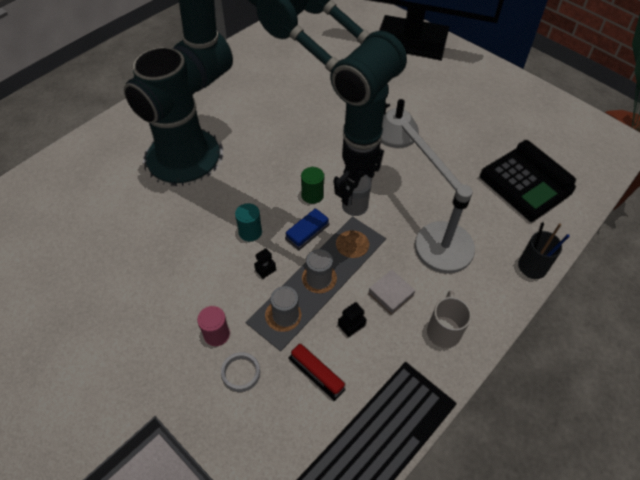

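The tin is held upright at (357,195). The other two are on their discs at (285,305) and (320,270), the lamp is aside at (400,125), and the bystanders haven't moved.

```bash
python3 -c "
from cell import *
print(close_job())"
```

```text
the job is handed in; nothing more can be done
None
```

The job is handed in: the lamp is at its left stop, the tins weighed about 0.63, 0.35 and 0.23 kg (left, middle, right), and the gripper is holding the heaviest, the left one, still and upright about 16 cm above the desk, with the other two on their discs.

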